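Gauge the length of a clog sole

ROBOT

A 6-joint arm with a two-finger parallel gripper is mounted at the origin on the work surface. World frame = base frame: x ahead of the robot, y to its left, z up, the work surface at z = 0. Lengths are in mm, angles in degrees, forces in N, time in s.
With the tool pointing down it reaches from about 350 to 850 mm from the base axis. Payload 8.1 kg.
Tool frame: the origin (TCP) lies midway between the tips of the shut fingers; the grasp point (between the pads) lies 19 mm behind it (r.tcp_to_grasp is the distance from the TCP to the grasp point, in mm); z points along the fingers, y is the direction in which the jaws open and shut (so a half turn about z gives the same grasp; the last joint's range is limited). The gripper opens to 85 mm and grips with 20 to 120 N. Pads are 22 mm wide; open, the fingers measure 114 mm over their backs; the gripper's body (76 mm by 85 mm) begins 54 mm behind the grasp point. The pads swing forward as they close: fully open they stand 13 mm farther back than shut.
Start: joints at [-74.278, 7.471, 85.268, -0, 87.261, -4.893], TCP at [211.272, -561.578, 231.292] pointing down, gripper open.
Joint ranges: [-169.43, 169.43], [-51.17, 129.36], [1.28, 143.12], [-76.62, 256.62], [0, 156.53], [-152.29, 152.29]. Speed limits (degrees/s): [136.94, 136.94, 159.86, 180, 180, 180].

INTERFACE

Orientations are given as [roll, pitch, yaw] about the fixed x, y, z axes, in that order (R = Rz(yaw) Ry(pitch) Rx(roll)).
In Python, from bench import r gives the robot as it stands.
- The arm moves only by the tool jog_arm, never from a script. Its argument "targets" is a list of rows, each a list of 7 numbers: the shift along the tool's x, y, z in m, then the turn, a rotation vector about the tool's x, y, z in rad, then the closure, from 0 (fully open) to 1 (shut). In form: [[dx, dy, dz, wx, wy, wz, claw], ...]. A call has 1 to 5 rows; each row is the pose to reach, as a shift and turn from the pose commanded when the call began, along the tool's axes at that moment; what a row does not reach only later rows make up. A row lasts 1/12 s, in which the tool goes at most 41.7 mm and 7.16 degrees, less where a joint would pass 70% of its speed; a pose out of reach is approached as far as the arm can. A call with a gripper value outside its range is refused whole. The fingers move at their own pace and stop on an object; "newtons" is the grip in N (left out, the last holds). Time passes only in rows, so rows that repeat a pose let the fingers close. It gives the time, the measured TCP pose, the force and the opening at its end, in the units of the state.
- r.sense(): the state, without advancing time (a new reading comes with each control period).
- r.snapshot(name): name is "scene" or "top" or "wrist"; returns a dict with "pixels" (400x640x3 uint8, red, green, blue), "fx", "fy", "cx", "cy" (pixels), "origin" and "attitude" of the camera in the world. Camera axes: x right, y down, z forward; pixel columns grow to the right and rows downward; lengths in mm; the calibration is good to about 2 mm. A picture is of the moment at which its call begins. There is no depth.
- r.hand_in(): hands the job in, once; it reports no verdict.
The state is a dict: "time": time; "joint_pos": joint angles; "qd": joint speeds; "joint_efforts": joint torques, N m; "tool_pos": TCP position; "tcp_rot": TCP orientation; "ft_force": force on the tool from outside, world axes, zero at the start; "wrist_torque": the same for the moment, N m; "finger_gap": finger opening in mm.
Only numpy, scipy, OpenCV 4.12 (cv2) and the standard library are available. Lean on these libraries where they do the work, as an engineer would, in place of code of your own. Each camera call takes 0.05 s, during which the arm holds its last target.

TASK

Set the wooden clog sole that lies on the size gauge ready for its length to be read: with the fingertips push it along the gauge's board, without lifting it, until its inner side lies snug along the long fence and its heel butts against the fixed heel stop, with the toe slide pushed up so that its blade touches the toe. Leave it standing like that, with no gap at fence, heel or toe, take the hand away, and do not disturb the other things on the bench.

Things in the scene. Friction and masses are not known exactly. Their poses are not given: they have to be found in the camera images.
- gauge: Shoe size gauge fixed to the bench: grey board 290 x 520 x 12 mm carrying an aluminium fence, a steel heel stop and a sliding toe blade. Its place and yaw vary. Origin on the board's underside, on the bench top. Axes: x to the fence, away from the robot; y from heel stop to toe slide; z up. The board spans x -145..145, y -250..270 mm, top at z = 12 mm.
- fence_face (a point): Point on the fence's working face (gauge x = 100, y = 0, z = 28 mm; axes as the gauge). The fence is a straight bar along gauge y, from y = -235 to 265 mm, 35 mm thick behind that face, top 44 mm above the bench.
- stop_face (a point): Point on the working face of the fixed heel stop (gauge x = 50, y = -200, z = 35 mm; axes as the gauge). The stop is an upright plate square to the fence, gauge x -15..100 mm, top 58 mm above the bench.
- slide (a joint): Toe slide, in m: how far it has been pushed from its open end towards the heel stop, 0 to 0.19; starts 0 to 0.04. Its blade's inner face stands 0.400 - joint from the heel stop (gauge y = 0.200 - joint). It runs on the fence with about 2 N of friction and stays where it is left; pushed on against the toe, it pushes the sole along.
- slide_face (a point): Point on the blade's inner (heel-side) face, gauge x = 50 mm, 35 mm above the bench; axes as the gauge. Steel blade 8 mm thick, gauge x -1..99 mm, from 15 to 60 mm above the bench; its outer (+y) face is bare at gauge x 0..55 mm, a block stiffens it at x 60..90 mm. The saddle on the fence (x 91..143 mm) reaches 60 mm to +y; its thumbscrew, loose, tops at 67 mm.
- sole: The loose wooden clog sole on the board, tread down, 260 mm long, 94 wide at the ball, 64 at the heel, 0.3..0.45 kg. Origin on its underside at mid length, near its centre of mass; x to its inner side (for the fence), y to the toe, z up. It starts clear of all, heel towards the stop, turned up to 0.22 rad. Top: 50 mm up at the heel, 32 at y = 0, 26 in the forepart; arched underneath at y -60..0 mm.
- sole_side (a point): Point on the sole's outer edge (away from the fence) at sole x = -43, y = -15 mm, 25 mm above its underside. The outer edge lies at sole x = -22 mm at the heel (y = -98), -32 at y = -50, -48 at y = 0, -52 at y = 30, -50 at y = 55 mm.
- sole_ball (a point): Most inward point of the sole's inner edge at the ball: sole x = 42 mm, y = 55 mm, 13 mm above its underside. It and sole_seat are the two points that lie against the fence.
- sole_seat (a point): Most inward point of the sole's inner edge at the heel: sole x = 42 mm, y = -98 mm, 25 mm above its underside.
- sole_heel (a point): Rearmost point of the sole's rounded heel: sole x = 10 mm, y = -130 mm, 25 mm above its underside.
- sole_toe (a point): Foremost point of the sole's rounded toe: sole x = 10 mm, y = +130 mm, 20 mm above its underside.
- mate: The other clog sole of the pair (mirror image, 260 x 94 x 50 mm), lying on the bench to the left of the gauge, not to be moved. Origin on its underside at mid length, y to the toe.
- last: A wooden shoe last, 250 x 92 x 105 mm high, standing on the bench at the right, nearer the robot than the gauge, not to be moved. Origin on its underside at mid length, y to the toe.
- jar: A closed amber glass jar, 72 mm across, 85 mm high, on the bench to the right of the gauge or to its left, not to be moved. Origin at the centre of its underside.
- hammer: A hammer lying on the bench to the left or right of the gauge, 250 mm long, not to be moved. Origin at the middle of its underside, handle to its -x.

How it is judged:
By the outcome, as a careful person would: the job done as asked, in the order asked, and still so for the second after the job is handed in, with the robot touching nothing.
It also fails if it takes over 72 s, if anything falls off the work surface, if the arm or the gripper's body presses on something with over 40 N, if the wrist force passes 120 N, or if a joint passes its speed limit or range.

## Working session

There is one attempt and no reset: what is moved stays moved. The work goes in short steps, Python scripts to look and compute and a tool call to move; the robot and the scene stay as the last step left them, time stands still between calls to the robot, and variables do not carry over. Pictures are saved under pics/ and viewed, and the job is handed in when it is done.

Besides the shell and the picture viewer there is one more tool, called after "Emit:" as name([rows], argument=value, ...), one row to a line, values as JSON. jog_arm: Moves the arm, as the interface text tells. Its arguments: {"type":"object","properties":{"targets":{"type":"array","items":{"type":"array","items":{"type":"number"}}},"newtons":{"type":"number"}},"required":["targets"]}

```bash
ls; mkdir -p pics; python3 - <<'E'
from bench import r
import cv2
print(r.sense())
for n in("scene","top","wrist"):
    s=r.snapshot(n); cv2.imwrite(f"pics/{n}0.png",s["pixels"][:,:,::-1]); print(n,{k:s[k] for k in s if k!="pixels"})
E
```

```text
pics
{'time': 0.0, 'joint_pos': array([-7.42795927e+01,  7.51603325e+00,  8.53294403e+01,  5.40170814e-04,
        8.72631127e+01, -4.89527079e+00]), 'qd': array([-0.05552292,  0.08753653, -0.0532139 ,  0.09674916, -0.14581743,
        0.01107571]), 'joint_efforts': array([ 1.26480179e-03, -5.69397640e+01, -5.00547016e+01,  5.16576256e-05,
        1.47104042e-02, -2.54953886e-05]), 'tool_pos': array([ 211.1085301 , -561.03485863,  230.23326443]), 'tcp_rot': array([-1.79891856e+02, -9.80369981e-03,  2.06156425e+01]), 'ft_force': array([-0.60000964,  0.04961833,  0.23342811]), 'wrist_torque': array([-0.01015578,  0.01761233,  0.03103607]), 'finger_gap': 85.67966707862273}
scene {'fx': 442.5197727200727, 'fy': 442.5197727200727, 'cx': 321.561519029869, 'cy': 202.801291658235, 'origin': array([1033.21762749,  392.13261159, 1110.06602465]), 'attitude': array([-148.77054057,   -0.8950724 ,  128.5649075 ])}
top {'fx': 453.8042336939281, 'fy': 453.8042336939281, 'cx': 321.79174685301405, 'cy': 192.9791343937015, 'origin': array([ 339.16082754,   23.92955904, 1704.67496056]), 'attitude': array([-174.77149614,   -0.80248989,  -91.29436018])}
wrist {'fx': 331.70546795103445, 'fy': 331.70546795103445, 'cx': 324.47647718603474, 'cy': 200.66920554107998, 'origin': array([ 286.95683275, -533.55178203,  372.67313296]), 'attitude': array([ 1.61815685e+02,  7.91584629e-02, -6.93872573e+01])}
```

View pics/scene0.png

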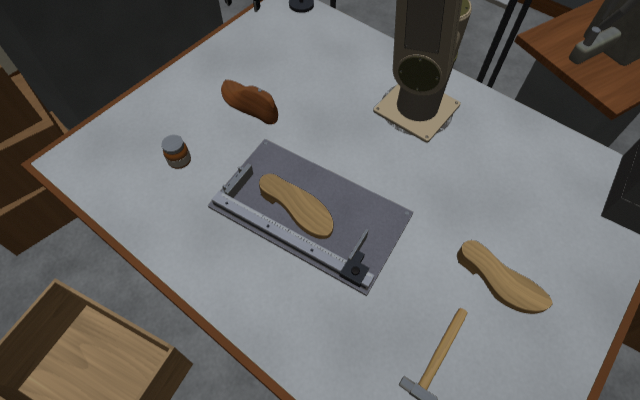

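View pics/top0.png

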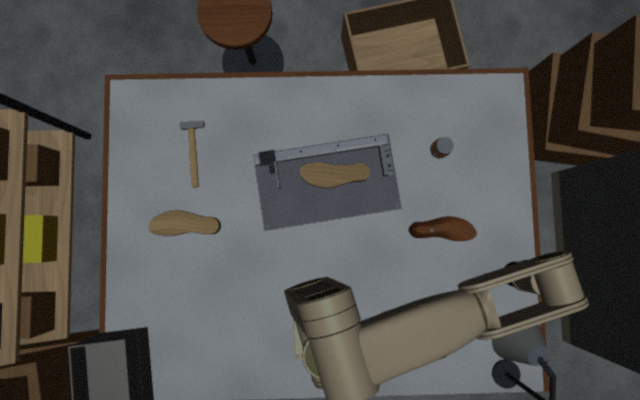

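View pics/wrist0.png

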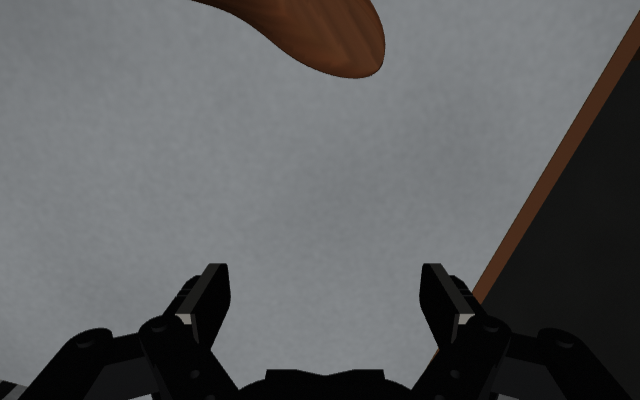

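The scene and top views both show the gauge: the sole lies mid-board, the toe slide is at the left in the top view (about 267,160), and the heel stop is at the right (387,160). The last is near the right front of the gauge, the jar to its right, and the mate and hammer to its left. Next I zoom in and measure.

```bash
cat > h.py <<'E'
import numpy as np, cv2
from scipy.spatial.transform import Rotation as Ro
from bench import r
def Rm(a): return Ro.from_euler('xyz',a,degrees=True).as_matrix()
def ray(s,p):
    p=np.atleast_2d(p).astype(float)
    d=np.c_[(p[:,0]-s["cx"])/s["fx"],(p[:,1]-s["cy"])/s["fy"],np.ones(len(p))]
    return d@Rm(s["attitude"]).T
def on(s,p,z):
    d=ray(s,p); o=np.array(s["origin"]); return o+d*((z-o[2])/d[:,2])[:,None]
def proj(s,P):
    P=np.atleast_2d(P).astype(float); c=(P-s["origin"])@Rm(s["attitude"])
    return np.c_[s["fx"]*c[:,0]/c[:,2]+s["cx"],s["fy"]*c[:,1]/c[:,2]+s["cy"]]
def tri(s1,p1,s2,p2):
    d1=ray(s1,p1)[0];d2=ray(s2,p2)[0];o1=np.array(s1["origin"]);o2=np.array(s2["origin"])
    t=np.linalg.lstsq(np.c_[d1,-d2],o2-o1,rcond=None)[0]
    a=o1+t[0]*d1;b=o2+t[1]*d2; return (a+b)/2,np.linalg.norm(a-b)
def crop(s,x0,y0,x1,y1,k,name):
    cv2.imwrite(name,cv2.resize(s["pixels"][y0:y1,x0:x1,::-1],None,fx=k,fy=k,interpolation=cv2.INTER_CUBIC))
E
python3 - <<'E'
from h import *
s=r.snapshot("top");t=r.snapshot("scene")
crop(s,240,120,410,240,4,"pics/topc.png"); crop(t,200,130,420,300,3,"pics/scc.png")
for n,c in(("top",s),("scene",t)):
    hsv=cv2.cvtColor(c["pixels"],cv2.COLOR_RGB2HSV)
    m=cv2.inRange(hsv,(8,70,60),(25,255,255))
    x0,y0,x1,y1=(290,150,376,200) if n=="top" else (250,165,340,245)
    mm=np.zeros_like(m);mm[y0:y1,x0:x1]=m[y0:y1,x0:x1]
    cs,_=cv2.findContours(mm,cv2.RETR_EXTERNAL,cv2.CHAIN_APPROX_NONE)
    k=max(cs,key=cv2.contourArea);print(n,cv2.boundingRect(k),cv2.contourArea(k),cv2.minAreaRect(k))
E
```

```text
top (300, 163, 70, 25) 1250.0 ((334.5, 175.0), (24.0, 69.0), 90.0)
scene (259, 174, 74, 65) 2029.5 ((298.44732666015625, 202.81375122070312), (90.03729248046875, 30.79547119140625), 42.76882553100586)
```

View pics/topc.png

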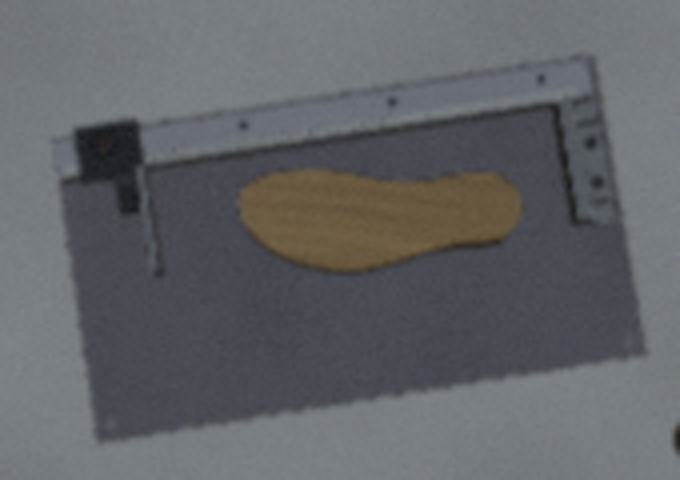

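View pics/scc.png

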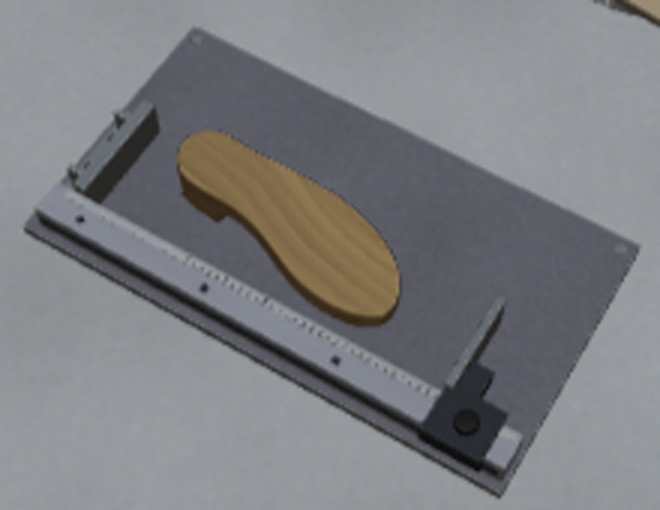

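The crops show all the board corners (scene crop: 195,28 / 638,245 / 502,495 / 25,230; top crop: near corners 98,440 and 645,355), the sole outline and the blade. I fit the gauge frame and the sole pose from these.

```bash
python3 - <<'E'
from h import *
import json
s=r.snapshot("top");t=r.snapshot("scene")
C=np.array([[195,28],[638,245],[502,495],[25,230]])/3+[200,130]
W=on(t,C,12)
# order: near-right(-145,-250), near-left(-145,270), far-left(145,270), far-right(145,-250)
G=np.array([[-145,-250],[-145,270],[145,270],[145,-250]],float)
def fit(W2):
    g=G[:len(W2)];a=g-g.mean(0);b=W2-W2.mean(0)
    th=np.arctan2((a[:,0]*b[:,1]-a[:,1]*b[:,0]).sum(),(a*b).sum())
    R=np.array([[np.cos(th),-np.sin(th)],[np.sin(th),np.cos(th)]]);o=W2.mean(0)-R@g.mean(0)
    return th,o,(g@R.T+o)-W2
print(np.round(W,1));th,o,res=fit(W[:,:2]);print("scene",np.degrees(th),o,np.round(res,1))
T=np.array([[645,355],[98,440],[62,180-8],[590,57]])/4+[240,120]
Wt=on(s,T[:2],12);print("top near corners",np.round(Wt,1))
th2,o2,res2=fit(Wt[:,:2]);print("top",np.degrees(th2),o2,np.round(res2,1))
json.dump(dict(th=th,o=list(o)),open("g.json","w"))
def tog(P):
    R=np.array([[np.cos(th),-np.sin(th)],[np.sin(th),np.cos(th)]]);return (P[:,:2]-o)@R
def tp(x,y):return np.array([x/4+240,y/4+120])
def sp(x,y):return np.array([x/3+200,y/3+130])
for n,a,b in(("blade tip",(158,275),(503,298)),("fence-stop end top? stop tip",(578,222),(155,103))):
    P,e=tri(s,tp(*a),t,sp(*b));print(n,P.round(1),round(e,1),tog(P[None]).round(1))
# sole extents: top view contour on approx z 40
for n,c,(x0,y0,x1,y1) in(("top",s,(290,150,376,200)),("scene",t,(250,165,340,245))):
    hsv=cv2.cvtColor(c["pixels"],cv2.COLOR_RGB2HSV);m=cv2.inRange(hsv,(8,70,60),(25,255,255))
    mm=np.zeros_like(m);mm[y0:y1,x0:x1]=m[y0:y1,x0:x1]
    cs,_=cv2.findContours(mm,cv2.RETR_EXTERNAL,cv2.CHAIN_APPROX_NONE);k=max(cs,key=cv2.contourArea)[:,0,:]
    P=tog(on(c,k,42));print(n,"gauge x",P[:,0].min(),P[:,0].max(),"y",P[:,1].min(),P[:,1].max())
    for y in range(-150,130,20):
        q=P[abs(P[:,1]-y)<5];print(y,q[:,0].min().round(0),q[:,0].max().round(0)) if len(q) else None
E
```

```text
[[ 431.  -295.4   12. ]
 [ 359.8  212.5   12. ]
 [ 644.9  255.6   12. ]
 [ 717.3 -254.    12. ]]
scene 8.123193481300675 [539.67823205 -30.21010867] [[ 0.4 -2.8]
 [-1.8  4. ]
 [ 0.1  1.9]
 [ 1.2 -3.2]]
top near corners [[ 427.9 -299.3   12. ]
 [ 360.1  212.5   12. ]]
top 7.547637754371554 [539.04341729 -34.29989086] [[ 0.2 -1.9]
 [-0.2  1.9]]
blade tip [508.2 152.8  50.9] 2.4 [[ -5.3 185.6]]
fence-stop end top? stop tip [ 549.2 -234.3   56.1] 0.8 [[ -19.4 -203.4]]
top gauge x -28.23570978150787 73.03121731277886 y -152.38950646419804 100.73688968845906
-150 -6.0 27.0
-130 -19.0 38.0
-110 -20.0 42.0
-90 -17.0 44.0
-70 -20.0 44.0
-50 -21.0 44.0
-30 -25.0 51.0
-10 -26.0 58.0
10 -26.0 65.0
30 -23.0 68.0
50 -16.0 71.0
70 -5.0 71.0
90 13.0 66.0
scene gauge x -31.966894007412627 80.5378118753893 y -161.59114978616174 105.76987575855632
-150 -26.0 24.0
-130 -32.0 34.0
-110 -29.0 35.0
-90 -28.0 36.0
-70 -29.0 40.0
-50 -30.0 43.0
-30 -28.0 52.0
-10 -27.0 63.0
10 -24.0 71.0
30 -20.0 77.0
50 -13.0 78.0
70 -2.0 77.0
90 12.0 79.0
110 57.0 57.0
```

Gauge: origin about (539.5, -32), yaw about 7.8°. In gauge axes the sole's heel is near y=-155 and its toe near y=103. Its ball is about 29 mm from the fence and its seat about 57 mm. I close the fingers and move above the board for a closer look with the wrist camera.

```bash
cat > mv.py <<'E'
import sys; from h import *
import json
try: g=json.load(open("gf.json"))
except: g=dict(th=np.radians(7.9),o=[539.5,-32])
th=g["th"];o=np.array(g["o"]);R2=np.array([[np.cos(th),-np.sin(th)],[np.sin(th),np.cos(th)]])
def tool_in_gauge(st): return R2.T@(np.array(st["tool_pos"])[:2]-o)
def delta(gx,gy,z,yaw=None):
    st=r.sense();w=np.r_[R2@[gx,gy]+o,z];R=Rm(st["tcp_rot"])
    d=R.T@(w-st["tool_pos"])/1000
    Rt=Rm([180,0,np.degrees(th) if yaw is None else yaw])
    return d.round(4),Ro.from_matrix(R.T@Rt).as_rotvec().round(4)
if __name__=="__main__":
    a=[float(x) for x in sys.argv[1:]]
    st=r.sense();print(st["time"],"gauge",tool_in_gauge(st).round(1),st["tool_pos"].round(1),st["tcp_rot"].round(1),"F",(R2.T@st["ft_force"][:2]).round(2),st["ft_force"][2].round(2))
    if a: print(delta(*a))
E
python3 mv.py -75 -20 230
```

```text
0.35 gauge [-397.9 -479.3] [ 211.3 -561.5  231.1] [-180.    -0.    20.6] F [ 0.12 -0.42] -0.52
(array([ 0.4161, -0.377 ,  0.0012]), array([-0.0004, -0.    ,  0.2219]))
```

Emit:
jog_arm([
  [0.03,-0.027,0,0,0,0.05,1],
  [0.06,-0.054,0,0,0,0.1,1],
  [0.09,-0.081,0,0,0,0.15,1],
  [0.12,-0.108,0,0,0,0.2,1],
  [0.15,-0.135,0,0,0,0.222,1],
])

```text
time: 0.77
tool_pos: [304.5, -380.8, 231.2]
tcp_rot: [180.0, -0.0, 7.7]
ft_force: [1.4, -0.5, 0.2]
finger_gap: 25.5
```

```bash
python3 mv.py -75 -20 230
```

```text
0.7667 gauge [-280.7 -313.2] [ 304.5 -380.8  231.2] [180.   -0.    7.7] F [ 1.28 -0.73] 0.15
(array([ 0.2046, -0.2939,  0.0012]), array([ 0.0001, -0.0001, -0.0036]))
```

Emit:
jog_arm([
  [0.022,-0.032,0,0,0,0,1],
  [0.046,-0.066,0,0,0,0,1],
  [0.07,-0.1,0,0,0,0,1],
  [0.094,-0.134,0,0,0,0,1],
  [0.118,-0.168,0,0,0,0,1],
])

```text
time: 1.18
tool_pos: [398.4, -198.0, 231.6]
tcp_rot: [180.0, -0.0, 7.9]
ft_force: [1.0, -1.0, 0.4]
finger_gap: 0.1
```

Emit:
jog_arm([
  [0.022,-0.032,0,0,0,0,1],
  [0.046,-0.066,0,0,0,0,1],
  [0.07,-0.1,0,0,0,0,1],
  [0.08,-0.12,0,0,0,0,1],
  [0.085,-0.125,0,0,0,0,1],
])

```text
time: 1.6
tool_pos: [465.7, -60.8, 231.4]
tcp_rot: [-179.9, -0.0, 8.1]
ft_force: [0.3, -0.5, -1.3]
finger_gap: 0.0
```

```bash
python3 mv.py -75 -20 230; python3 - <<'E'
from h import *
s=r.snapshot("wrist"); cv2.imwrite("pics/w1.png",s["pixels"][:,:,::-1]);print(s["origin"],s["attitude"])
E
```

```text
1.6 gauge [-77.  -18.4] [465.7 -60.8 231.4] [-179.9   -0.     8.1] F [ 0.21 -0.55] -1.33
(array([0.002 , 0.0016, 0.0014]), array([-0.001 , -0.0006,  0.0038]))
[545.76864083 -50.10298318 373.77752389] [ 1.61843150e+02  4.51098089e-02 -8.18830925e+01]
```

View pics/w1.png

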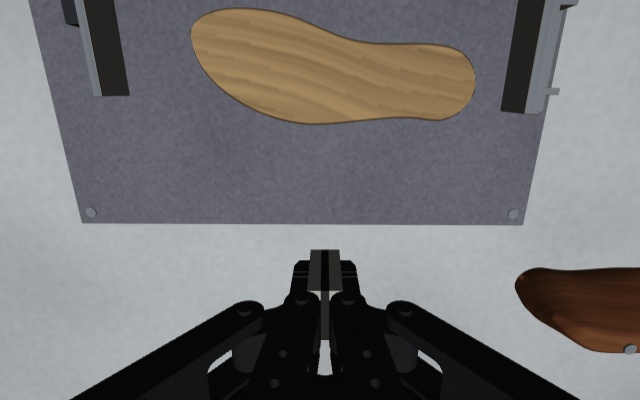

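The wrist view shows the board's near edge (corners at 82,223 and 523,225), the whole sole outline (heel right, toe left), the blade's inner face (lower corner near 100-130,95) and the stop (near 500,112). The fence is out of view, so I raise the arm to get it in.

Emit:
jog_arm([
  [-0.01,0,-0.035,0,0,0,1],
  [-0.02,0,-0.07,0,0,0,1],
  [-0.03,0,-0.1,0,0,0,1],
  [-0.03,0,-0.13,0,0,0,1],
  [-0.03,0,-0.13,0,0,0,1],
])

```text
time: 2.07
tool_pos: [436.4, -70.4, 368.6]
tcp_rot: [179.7, -0.5, 7.8]
ft_force: [0.9, -0.1, 0.0]
finger_gap: -0.0
```

```bash
python3 mv.py; python3 - <<'E'
from h import *
s=r.snapshot("wrist"); cv2.imwrite("pics/w2.png",s["pixels"][:,:,::-1]);crop(s,80,0,580,260,1.6,"pics/w2c.png");print(s["origin"],s["attitude"])
E
```

```text
2.0667 gauge [-107.4  -23.8] [436.4 -70.4 368.6] [179.7  -0.5   7.8] F [ 0.84 -0.18] 0.04
[515.10546384 -59.4599164  511.65035356] [162.35086941  -0.28644429 -82.20808798]
```

View pics/w2c.png

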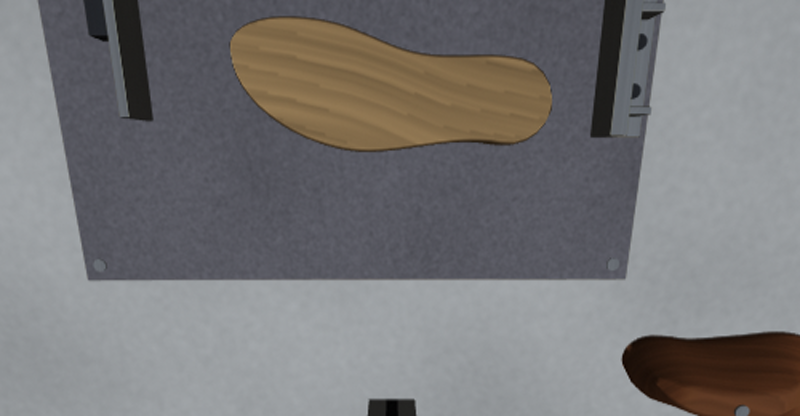

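The board's near corners are at about (135.6,174.4) and (471.3,174.4) in the full frame. I triangulate the gauge frame and the height points from the two wrist positions.

```bash
python3 - <<'E'
from h import *
import json
s2=r.snapshot("wrist")
s1=dict(s2);s1["origin"]=np.array([545.76864083,-50.10298318,373.77752389]);s1["attitude"]=np.array([161.843150,4.51098089e-02,-81.8830925])
def c(x,y):return [x/1.6+80,y/1.6]
prs={"near-right":([523,225],c(626,279)),"near-left":([82,223],c(89,279)),"blade inner low corner":([129,95],c(152,121)),"blade top-near inner":([102,96],c(127,118)),"stop face low":([501,112],c(591,136)),"stop face top":([526,114],c(611,137)),"heel rear":([475,78],c(552,98)),"toe":([191,43],c(230,48))}
P={k:tri(s1,a,s2,b) for k,(a,b) in prs.items()}
nr,nl=P["near-right"][0],P["near-left"][0]
a1=on(s1,[[523,225],[82,223]],12);a2=on(s2,[c(626,279),c(89,279)],12);print(a1.round(1),a2.round(1))
A=(a1+a2)/2;v=A[1]-A[0];L=np.hypot(*v[:2]);th=np.arctan2(-v[0],v[1])
R=np.array([[np.cos(th),-np.sin(th)],[np.sin(th),np.cos(th)]]);o=A[:,:2].mean(0)-R@[-145,10]
print("len",L,"yaw",np.degrees(th),"o",o)
json.dump(dict(th=float(th),o=[float(x) for x in o]),open("gf.json","w"))
for k,(p,e) in P.items():print(k,p.round(1),"err",round(e,1),"gauge",(R.T@(p[:2]-o)).round(1))
for n,s in (("w2",s2),):
    hsv=cv2.cvtColor(s["pixels"],cv2.COLOR_RGB2HSV);m=cv2.inRange(hsv,(8,70,60),(25,255,255));m[120:]=0
    k=max(cv2.findContours(m,cv2.RETR_EXTERNAL,cv2.CHAIN_APPROX_NONE)[0],key=cv2.contourArea)[:,0,:]
    Q=(on(s,k,45)[:,:2]-o)@R
    print(Q.min(0),Q.max(0))
    for y in range(-150,110,20):
        q=Q[abs(Q[:,1]-y)<4];print(y,q[:,0].min().round(),q[:,0].max().round())
E
```

```text
[[ 431.5 -301.8   12. ]
 [ 360.7  211.4   12. ]] [[ 429.9 -300.4   12. ]
 [ 360.6  209.1   12. ]]
len 516.1587072877255 yaw 7.8004307651036315 o [540.66973382 -35.66201017]
near-right [ 430.8 -300.9   12.4] err 2.1 gauge [-144.9 -247.8]
near-left [362.6 207.2  16.8] err 1.8 gauge [-143.4  264.8]
blade inner low corner [512.8 150.6  11. ] err 2.8 gauge [ -2.4 188.4]
blade top-near inner [512.3 153.1  51.7] err 1.9 gauge [ -2.5 190.9]
stop face low [ 551.4 -230.9   23.5] err 1.1 gauge [ -15.9 -194.8]
stop face top [ 551.1 -233.5   62.3] err 3.4 gauge [ -16.5 -197.4]
heel rear [ 574.7 -183.1   52.2] err 4.6 gauge [  13.7 -150.7]
toe [569.7  66.4  71. ] err 3.3 gauge [42.6 97.2]
[ -26.9477769  -152.53740896] [ 71.87146831 105.60876599]
-150 -7.0 28.0
-130 -21.0 42.0
-110 -21.0 44.0
-90 -18.0 44.0
-70 -21.0 44.0
-50 -23.0 45.0
-30 -26.0 51.0
-10 -27.0 58.0
10 -27.0 65.0
30 -23.0 70.0
50 -17.0 72.0
70 -7.0 72.0
90 8.0 69.0
```

Consistent: yaw 7.8°, origin (540.7, -35.7), blade inner face at y≈189, stop face at y≈-197, with heights as expected. The sole is turned about -0.18 rad, with its origin near gauge (20,3). The push point is about (-25,-4). I go down beside it.

```bash
python3 mv.py -62 -8 26
```

```text
2.1667 gauge [-108.7  -19.6] [435.6 -69.9 363. ] [179.9  -0.2   7.8] F [ 1.28 -0.77] -1.25
(array([ 0.0457, -0.0123,  0.3371]), array([ 0.0019, -0.0031,  0.0001]))
```

Emit:
jog_arm([
  [0.01,-0.003,0.035,0,0,0,1],
  [0.02,-0.006,0.075,0,0,0,1],
  [0.03,-0.009,0.115,0,0,0,1],
  [0.04,-0.012,0.155,0,0,0,1],
  [0.045,-0.012,0.19,0,0,0,1],
])

```text
time: 2.58
tool_pos: [476.7, -50.2, 166.7]
tcp_rot: [-179.9, 0.2, 7.9]
ft_force: [1.0, -0.5, -0.5]
finger_gap: -0.0
```

```bash
python3 mv.py -62 -8 26
```

```text
2.5833 gauge [-65.4  -5.8] [476.7 -50.2 166.7] [-179.9    0.2    7.9] F [ 0.9 -0.6] -0.49
(array([0.0039, 0.0024, 0.1407]), array([-0.0013,  0.0035,  0.0013]))
```

Emit:
jog_arm([
  [0,0,0.035,0,0,0,1],
  [0,0,0.07,0,0,0,1],
  [0,0,0.1,0,0,0,1],
  [0,0,0.12,0,0,0,1],
  [0,0,0.12,0,0,0,1],
])

```text
time: 3.0
tool_pos: [472.3, -49.9, 44.4]
tcp_rot: [-179.8, 0.6, 7.9]
ft_force: [-0.8, -0.1, -0.8]
finger_gap: -0.1
```

```bash
python3 mv.py -62 -8 26
```

```text
3.0 gauge [-69.7  -4.9] [472.3 -49.9  44.4] [-179.8    0.6    7.9] F [-0.81 -0.  ] -0.75
(array([0.0079, 0.0032, 0.0183]), array([-0.0037,  0.0112,  0.001 ]))
```

Emit:
jog_arm([
  [0,0,0.008,0,0,0,1],
  [0,0,0.016,0,0,0,1],
  [0,0,0.022,0,0,0,1],
  [0,0,0.022,0,0,0,1],
  [0,0,0.022,0,0,0,1],
])

```text
time: 3.42
tool_pos: [478.5, -50.5, 29.8]
tcp_rot: [180.0, -0.0, 7.9]
ft_force: [0.4, -0.1, 0.1]
finger_gap: -0.2
```

```bash
python3 mv.py -36 -5 26;python3 - <<'E'
from h import *
s=r.snapshot("wrist"); cv2.imwrite("pics/w3.png",s["pixels"][:,:,::-1])
E
```

```text
3.4167 gauge [-63.6  -6.3] [478.5 -50.5  29.8] [180.   -0.    7.9] F [ 0.4  -0.17] 0.13
(array([ 0.0276, -0.0012,  0.0038]), array([ 0.0003, -0.0006,  0.0017]))
```

View pics/w3.png

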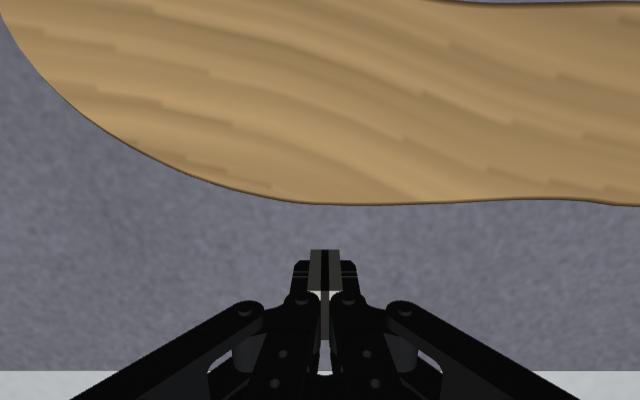

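The fingertips (325,265) stand just short of the sole's outer edge (row about 203 there). Now I push toward the fence.

Emit:
jog_arm([
  [0.008,0,0.004,0,0,0,1],
  [0.016,0,0.004,0,0,0,1],
  [0.024,0,0.004,0,0,0,1],
  [0.03,0,0.004,0,0,0,1],
  [0.036,0,0.004,0,0,0,1],
])

```text
time: 3.88
tool_pos: [514.4, -45.3, 25.6]
tcp_rot: [180.0, 0.0, 7.9]
ft_force: [-2.9, 0.3, 3.2]
finger_gap: -0.2
```

```bash
python3 mv.py -5 -5 26
```

```text
3.8833 gauge [-27.4  -6. ] [514.4 -45.3  25.6] [180.    0.    7.9] F [-2.84  0.72] 3.21
(array([ 0.0224, -0.001 , -0.0004]), array([0.    , 0.0005, 0.0018]))
```

Emit:
jog_arm([
  [0.005,0,0,0,0,0,1],
  [0.01,0,0,0,0,0,1],
  [0.014,0,0,0,0,0,1],
  [0.018,0,0,0,0,0,1],
  [0.018,0,0,0,0,0,1],
])

```text
time: 4.3
tool_pos: [525.6, -44.6, 24.0]
tcp_rot: [180.0, 0.9, 7.9]
ft_force: [-34.1, -10.4, 25.3]
finger_gap: -0.5
```

```bash
python3 mv.py -5 -5 26;python3 - <<'E'
from h import *
s=r.snapshot("wrist"); cv2.imwrite("pics/w4.png",s["pixels"][:,:,::-1])
s=r.snapshot("scene"); crop(s,200,130,420,300,3,"pics/s4.png")
E
```

```text
4.3 gauge [-16.2  -6.8] [525.6 -44.6  24. ] [180.    0.9   7.9] F [-35.2   -5.63] 25.29
(array([ 0.0112, -0.0018, -0.0022]), array([0.0004, 0.0149, 0.0018]))
```

View pics/w4.png

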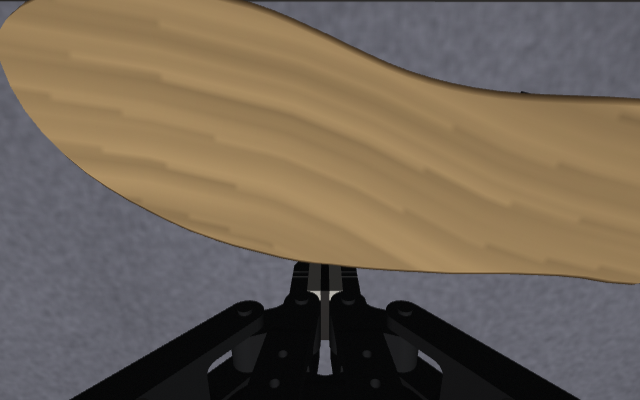

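View pics/s4.png

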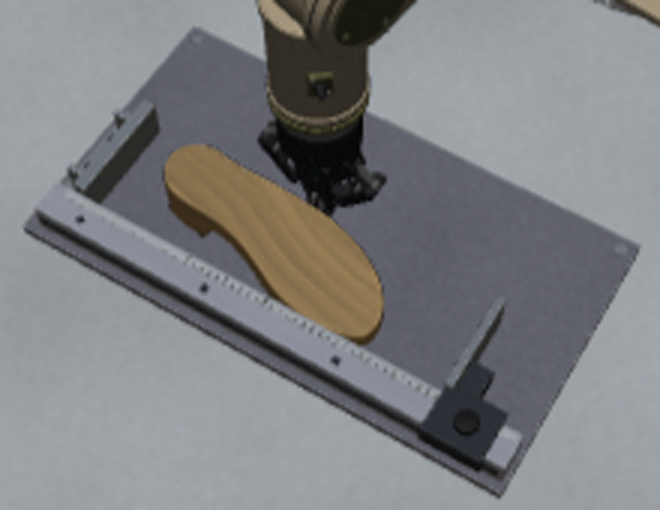

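The ball has met the fence, but the push at mid-length stalled: 35 N along x and 25 N of downward press. The scene view shows the heel still turned away. I back off and push near the heel, where the lever about the ball is longer.

Emit:
jog_arm([
  [-0.012,0,0,0,0,0,1],
  [-0.03,0,0,0,0,0,1],
  [-0.036,0.025,0,0,0,0,1],
  [-0.036,0.055,0,0,0,0,1],
  [-0.036,0.08,0,0,0,0,1],
])

```text
time: 4.82
tool_pos: [507.4, -128.2, 25.5]
tcp_rot: [180.0, -0.1, 8.0]
ft_force: [1.2, 0.6, 0.3]
finger_gap: 0.2
```

```bash
python3 mv.py -15 -86 28;python3 - <<'E'
from h import *
s=r.snapshot("wrist"); cv2.imwrite("pics/w5.png",s["pixels"][:,:,::-1])
E
```

```text
4.8167 gauge [-45.5 -87.2] [ 507.4 -128.2   25.5] [ 1.8e+02 -1.0e-01  8.0e+00] F [1.31 0.45] 0.26
(array([ 0.0305, -0.0011, -0.0024]), array([ 0.0007, -0.0012,  0.0027]))
```

View pics/w5.png

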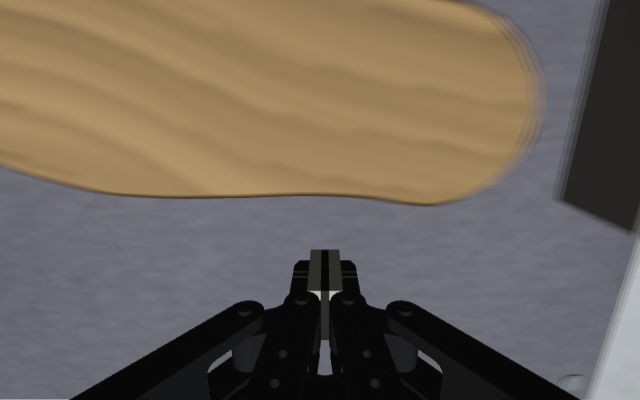

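The fingers are at the waist just ahead of the heel (edge at row about 198), and the stop is visible at the right. I push here.

Emit:
jog_arm([
  [0.008,0,0,0,0,0,1],
  [0.016,0,0,0,0,0,1],
  [0.022,0,0,0,0,0,1],
  [0.028,0,0,0,0,0,1],
  [0.034,0,0,0,0,0,1],
])

```text
time: 5.28
tool_pos: [541.4, -121.4, 25.2]
tcp_rot: [-180.0, 0.0, 8.0]
ft_force: [-1.6, -1.5, 1.2]
finger_gap: -0.3
```

```bash
python3 mv.py
```

```text
5.2833 gauge [-10.9 -85.1] [ 541.4 -121.4   25.2] [-180.    0.    8.] F [-1.8  -1.24] 1.21
```

Emit:
jog_arm([
  [0.004,0,0,0,0,0,1],
  [0.008,0,0,0,0,0,1],
  [0.012,0,0,0,0,0,1],
  [0.016,0,0,0,0,0,1],
  [0.02,0,0,0,0,0,1],
])

```text
time: 5.7
tool_pos: [560.7, -119.6, 25.2]
tcp_rot: [-180.0, 0.0, 7.9]
ft_force: [-1.1, -2.0, -1.3]
finger_gap: 0.1
```

```bash
python3 mv.py;python3 - <<'E'
from h import *
s=r.snapshot("scene"); crop(s,200,130,420,300,3,"pics/s5.png")
E
```

```text
5.7 gauge [  8.4 -85.9] [ 560.7 -119.6   25.2] [-180.     0.     7.9] F [-1.35 -1.85] -1.28
```

View pics/s5.png

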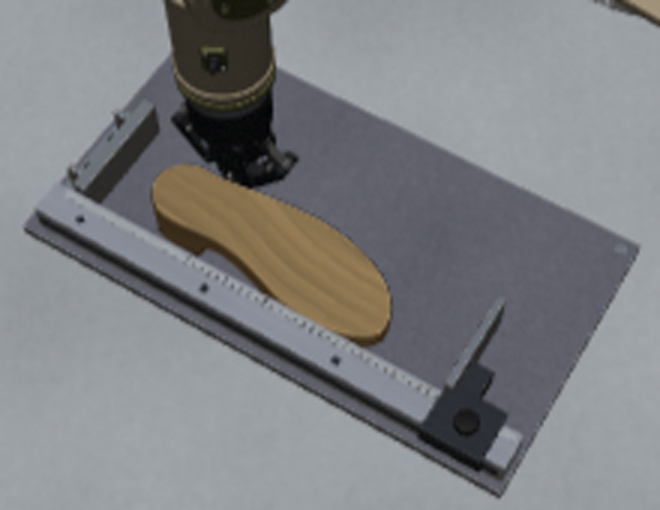

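The sole is nearly parallel to the fence now. I continue more slowly until the force rises.

Emit:
jog_arm([
  [0.003,0,0,0,0,0,1],
  [0.006,0,0,0,0,0,1],
  [0.008,0,0,0,0,0,1],
  [0.009,0,0,0,0,0,1],
  [0.009,0,0,0,0,0,1],
])

```text
time: 6.17
tool_pos: [569.7, -118.4, 25.3]
tcp_rot: [-180.0, -0.0, 7.9]
ft_force: [-0.2, -0.3, 0.1]
finger_gap: 0.0
```

Emit:
jog_arm([
  [0.001,0,0,0,0,0,1],
  [0.002,0,0,0,0,0,1],
  [0.003,0,0,0,0,0,1],
  [0.003,0,0,0,0,0,1],
])

```text
time: 6.5
tool_pos: [571.5, -118.2, 25.2]
tcp_rot: [-180.0, 0.1, 7.9]
ft_force: [-6.6, -2.6, 4.4]
finger_gap: -0.2
```

```bash
python3 mv.py;python3 - <<'E'
from h import *
s=r.snapshot("scene"); crop(s,200,130,420,300,3,"pics/s6.png")
E
```

```text
6.5 gauge [ 19.3 -86. ] [ 571.5 -118.2   25.2] [-1.8e+02  1.0e-01  7.9e+00] F [-6.85 -1.67] 4.38
```

View pics/s6.png

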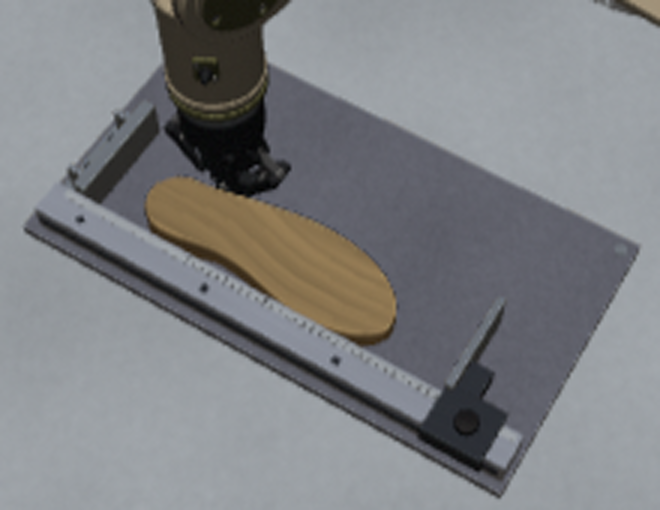

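The heel seat has met the fence: 7 N at gauge x=19, as predicted. Now I back off, lift clear and go behind the toe blade.

Emit:
jog_arm([
  [-0.01,0,0,0,0,0,1],
  [-0.025,0,-0.01,0,0,0,1],
  [-0.03,0,-0.045,0,0,0,1],
  [-0.03,0,-0.085,0,0,0,1],
  [-0.03,0,-0.12,0,0,0,1],
])

```text
time: 6.97
tool_pos: [542.2, -121.9, 146.8]
tcp_rot: [-180.0, -0.0, 7.9]
ft_force: [1.0, -0.3, 1.1]
finger_gap: -0.2
```

```bash
python3 mv.py 38 238 145
```

```text
6.9667 gauge [-10.2 -85.6] [ 542.2 -121.9  146.8] [-180.    -0.     7.9] F [ 0.97 -0.44] 1.11
(array([ 0.0487, -0.3235,  0.002 ]), array([-0.0006, -0.0001,  0.0015]))
```

Emit:
jog_arm([
  [0,-0.035,0,0,0,0,1],
  [0,-0.075,0,0,0,0,1],
  [0,-0.115,0,0,0,0,1],
  [0,-0.155,0,0,0,0,1],
  [0,-0.195,0,0,0,0,1],
])

```text
time: 7.38
tool_pos: [515.7, 72.9, 145.8]
tcp_rot: [-180.0, -0.1, 7.9]
ft_force: [0.2, -0.1, 0.3]
finger_gap: 0.2
```

Emit:
jog_arm([
  [0.01,-0.035,0,0,0,0,1],
  [0.02,-0.075,0,0,0,0,1],
  [0.03,-0.105,0,0,0,0,1],
  [0.04,-0.125,0,0,0,0,1],
  [0.048,-0.13,0,0,0,0,1],
])

```text
time: 7.8
tool_pos: [545.4, 210.6, 145.6]
tcp_rot: [-179.9, -0.1, 8.1]
ft_force: [0.4, -0.2, -0.3]
finger_gap: -0.0
```

```bash
python3 mv.py 38 238 32; python3 - <<'E'
from h import *
s=r.snapshot("wrist"); cv2.imwrite("pics/w7.png",s["pixels"][:,:,::-1])
s=r.snapshot("scene"); crop(s,200,130,420,300,3,"pics/s7.png")
E
```

```text
7.8 gauge [ 38.1 243.3] [545.4 210.6 145.6] [-1.799e+02 -1.000e-01  8.100e+00] F [ 0.35 -0.21] -0.26
(array([-0.0003,  0.0055,  0.1136]), array([-0.0018, -0.0011,  0.0051]))
```

View pics/w7.png

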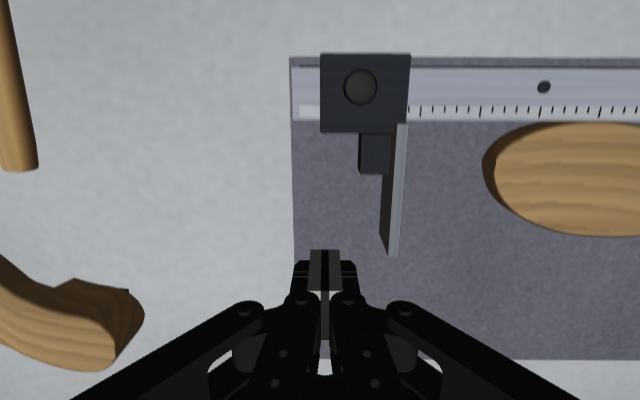

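View pics/s7.png

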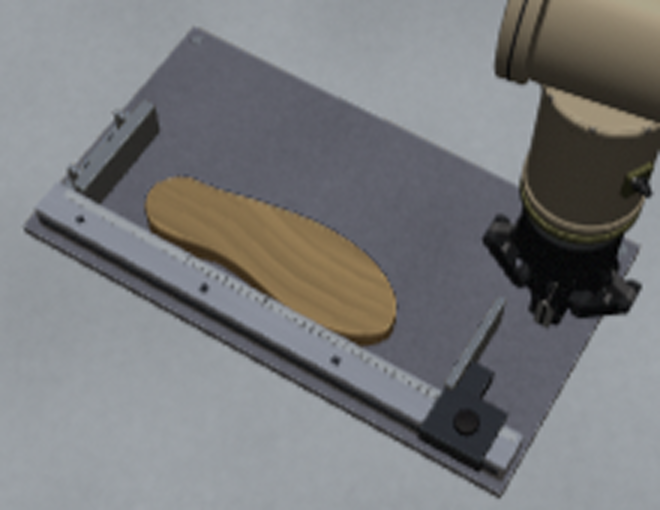

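The fingers are outside the blade, with the mate well clear at lower left (140,310). I lower behind the blade's bare part.

Emit:
jog_arm([
  [0,0,0.03,0,0,0,1],
  [0,0,0.06,0,0,0,1],
  [0,0,0.09,0,0,0,1],
  [0,0,0.11,0,0,0,1],
  [0,0,0.115,0,0,0,1],
])

```text
time: 8.32
tool_pos: [542.1, 204.5, 25.7]
tcp_rot: [179.9, 0.4, 7.8]
ft_force: [-1.1, -0.8, -0.8]
finger_gap: 0.1
```

Emit:
jog_arm([
  [0,0.008,0,0,0,0,1],
  [0,0.016,0,0,0,0,1],
  [0,0.022,0,0,0,0,1],
  [0,0.028,0,0,0,0,1],
  [0,0.034,0,0,0,0,1],
])

```text
time: 8.73
tool_pos: [551.8, 172.2, 32.3]
tcp_rot: [-180.0, -0.2, 7.9]
ft_force: [0.7, 3.3, 2.5]
finger_gap: 0.0
```

```bash
python3 mv.py 40 150 32; python3 - <<'E'
from h import *
s=r.snapshot("wrist"); cv2.imwrite("pics/w8.png",s["pixels"][:,:,::-1])
E
```

```text
8.7333 gauge [ 39.3 204.4] [551.8 172.2  32.3] [-180.    -0.2    7.9] F [1.12 3.2 ] 2.5
(array([0.0007, 0.0544, 0.0003]), array([-0.0007, -0.0034,  0.001 ]))
```

View pics/w8.png

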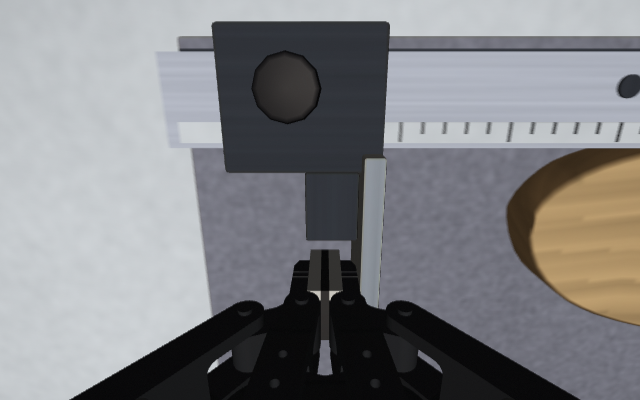

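The fingers touch the blade's outer face (3 N), clear of the stiffening block. I push the slide toward the toe, then push the sole to the heel stop.

Emit:
jog_arm([
  [0,0.008,0,0,0,0,1],
  [0,0.018,0,0,0,0,1],
  [0,0.028,0,0,0,0,1],
  [0,0.038,0,0,0,0,1],
  [0,0.048,0,0,0,0,1],
])

```text
time: 9.2
tool_pos: [557.0, 124.1, 30.4]
tcp_rot: [-180.0, -0.0, 7.9]
ft_force: [1.7, 2.0, 1.5]
finger_gap: 0.2
```

Emit:
jog_arm([
  [0,0.006,0,0,0,0,1],
  [0,0.012,0,0,0,0,1],
  [0,0.018,0,0,0,0,1],
  [0,0.024,0,0,0,0,1],
  [0,0.03,0,0,0,0,1],
])

```text
time: 9.62
tool_pos: [560.9, 95.2, 30.2]
tcp_rot: [-180.0, 0.0, 7.9]
ft_force: [0.3, 4.8, 1.2]
finger_gap: -0.0
```

```bash
python3 mv.py 40 81 32; python3 - <<'E'
from h import *
s=r.snapshot("wrist"); cv2.imwrite("pics/w9.png",s["pixels"][:,:,::-1])
s=r.snapshot("scene"); crop(s,200,130,420,300,3,"pics/s9.png")
E
```

```text
9.6167 gauge [ 37.8 126.9] [560.9  95.2  30.2] [-180.     0.     7.9] F [0.93 4.68] 1.17
(array([ 0.0021,  0.0459, -0.0018]), array([-0.0005,  0.0002,  0.0019]))
```

View pics/w9.png

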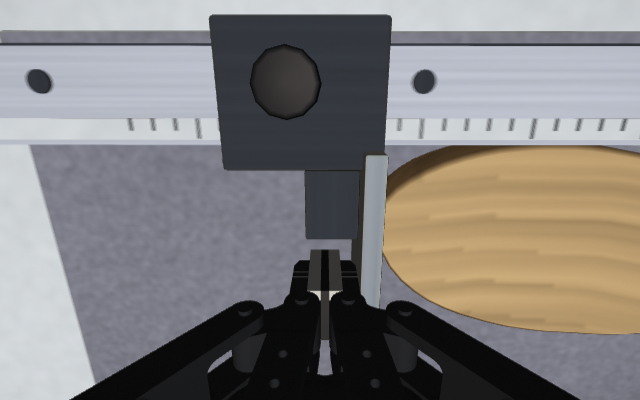

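View pics/s9.png

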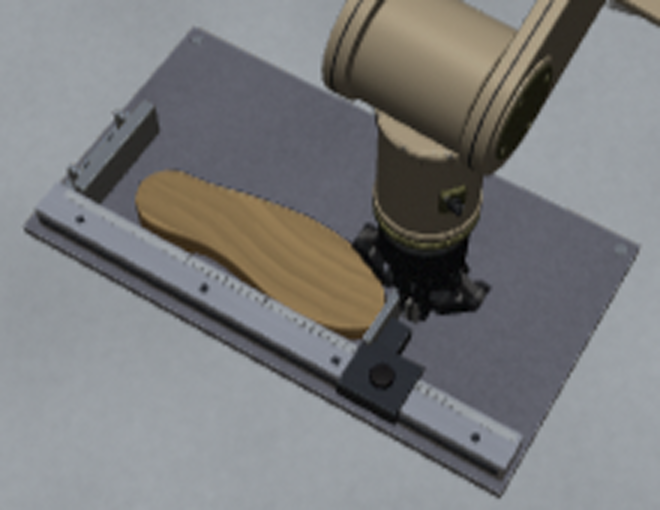

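The blade touches the toe and the sole is moving. I continue toward the stop, about 45 mm away.

Emit:
jog_arm([
  [0,0.005,0,0,0,0,1],
  [0,0.01,0,0,0,0,1],
  [0,0.015,0,0,0,0,1],
  [0,0.02,0,0,0,0,1],
  [0,0.025,0,0,0,0,1],
])

```text
time: 10.13
tool_pos: [564.1, 70.3, 30.1]
tcp_rot: [-180.0, 0.0, 7.9]
ft_force: [-1.9, 4.3, -0.1]
finger_gap: 0.1
```

Emit:
jog_arm([
  [0,0.004,0,0,0,0,1],
  [0,0.007,0,0,0,0,1],
  [0,0.01,0,0,0,0,1],
  [0,0.012,0,0,0,0,1],
  [0,0.012,0,0,0,0,1],
])

```text
time: 10.55
tool_pos: [565.8, 58.1, 30.1]
tcp_rot: [180.0, 0.0, 7.9]
ft_force: [-0.5, 0.1, -0.4]
finger_gap: -0.0
```

```bash
python3 mv.py 40 81 32; python3 - <<'E'
from h import *
s=r.snapshot("wrist"); cv2.imwrite("pics/w10.png",s["pixels"][:,:,::-1])
s=r.snapshot("scene"); crop(s,200,130,420,300,3,"pics/s10.png")
E
```

```text
10.55 gauge [37.6 89.5] [565.8  58.1  30.1] [180.    0.    7.9] F [-0.44  0.19] -0.39
(array([ 0.0023,  0.0085, -0.0019]), array([0.0004, 0.0006, 0.0013]))
```

View pics/s10.png

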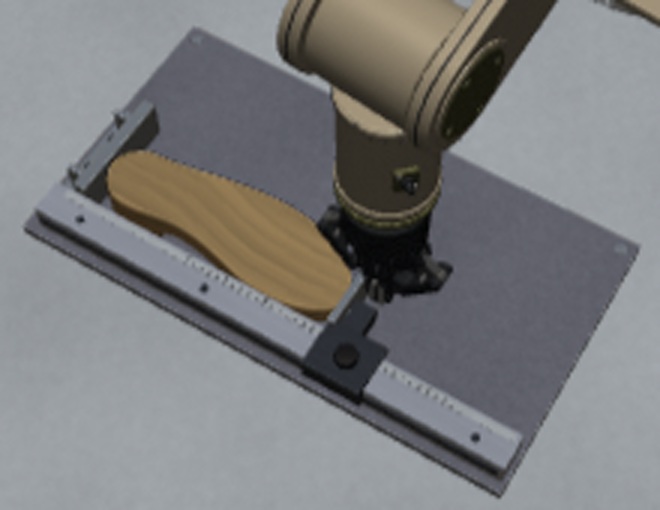

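Near the stop now. The heel seems to have drifted slightly off the fence, which I'll push back afterwards. I continue gently.

Emit:
jog_arm([
  [0,0.002,0,0,0,0,1],
  [0,0.004,0,0,0,0,1],
  [0,0.006,0,0,0,0,1],
  [0,0.006,0,0,0,0,1],
])

```text
time: 10.98
tool_pos: [567.1, 52.6, 30.4]
tcp_rot: [180.0, -0.0, 7.9]
ft_force: [-0.4, 1.9, 0.3]
finger_gap: 0.1
```

Emit:
jog_arm([
  [0,0.0015,0,0,0,0,1],
  [0,0.003,0,0,0,0,1],
  [0,0.003,0,0,0,0,1],
])

```text
time: 11.23
tool_pos: [567.2, 51.7, 30.5]
tcp_rot: [-179.8, -0.0, 7.9]
ft_force: [-1.0, 12.9, 1.3]
finger_gap: -0.1
```

```bash
python3 mv.py 40 81 32; python3 - <<'E'
from h import *
s=r.snapshot("scene"); crop(s,200,170,350,280,5,"pics/s11.png")
E
```

```text
11.2333 gauge [38.1 83. ] [567.2  51.7  30.5] [-179.8   -0.     7.9] F [ 0.76 12.96] 1.3
(array([ 0.0019,  0.002 , -0.0015]), array([-0.0031, -0.0004,  0.0018]))
```

View pics/s11.png

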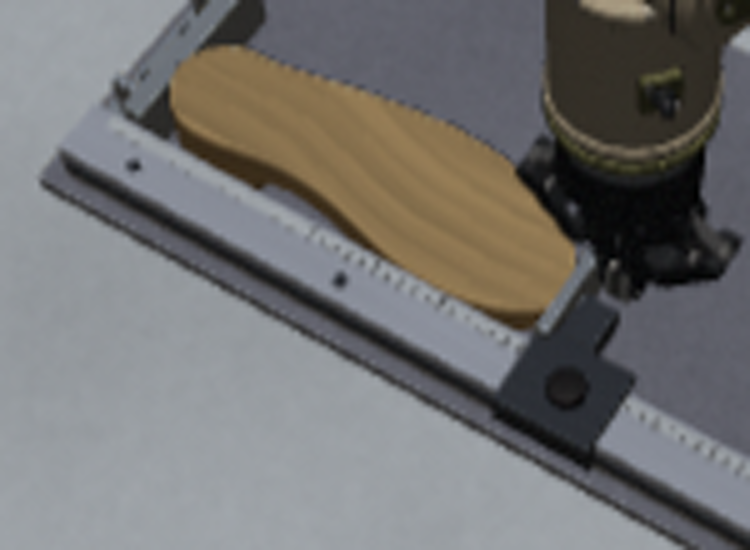

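The stop is reached (13 N). Now I lift off and go back to press the heel and ball against the fence again, with a camera check on the way.

Emit:
jog_arm([
  [0,-0.005,0,0,0,0,1],
  [0,-0.02,0,0,0,0,1],
  [0,-0.025,-0.035,0,0,0,1],
  [-0.03,-0.025,-0.075,0,0,0,1],
  [-0.06,-0.025,-0.11,0,0,0,1],
])

```text
time: 11.7
tool_pos: [512.4, 67.2, 131.4]
tcp_rot: [179.9, 0.0, 7.9]
ft_force: [0.6, -0.9, 0.7]
finger_gap: 0.2
```

```bash
python3 mv.py -30 -50 142
```

```text
11.7 gauge [-14.1 105.8] [512.4  67.2 131.4] [179.9   0.    7.9] F [ 0.49 -0.97] 0.7
(array([-0.0162,  0.1557, -0.0104]), array([0.0011, 0.0005, 0.0021]))
```

Emit:
jog_arm([
  [-0.01,0.035,-0.03,0,0,0,1],
  [-0.03,0.075,-0.04,0,0,0,1],
  [-0.05,0.115,-0.05,0,0,0,1],
  [-0.07,0.145,-0.05,0,0,0,1],
  [-0.07,0.155,-0.05,0,0,0,1],
])

```text
time: 12.12
tool_pos: [463.0, -100.0, 182.1]
tcp_rot: [179.8, -0.1, 7.8]
ft_force: [-0.1, 0.0, 0.8]
finger_gap: -0.4
```

```bash
python3 mv.py -30 -130 30; python3 - <<'E'
from h import *
s=r.snapshot("wrist"); cv2.imwrite("pics/w12.png",s["pixels"][:,:,::-1])
E
```

```text
12.1167 gauge [-85.7 -53.2] [ 463.  -100.   182.1] [ 1.798e+02 -1.000e-01  7.800e+00] F [-0.07  0.04] 0.78
(array([0.0556, 0.0763, 0.1525]), array([ 0.0037, -0.0009, -0.0005]))
```

View pics/w12.png

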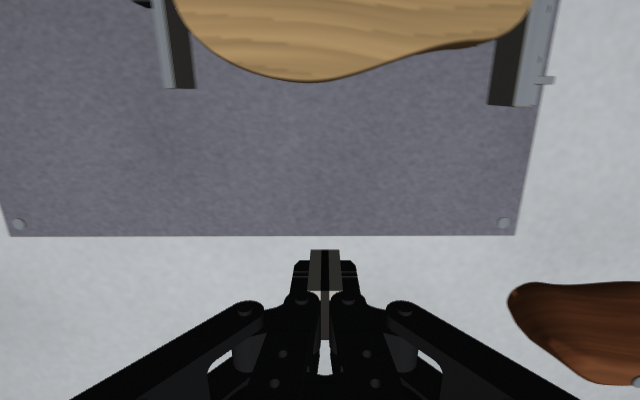

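The fence is outside this view, but toe-to-blade and heel-to-stop look closed. I press the heel side (gauge y about -142) to the fence.

Emit:
jog_arm([
  [0.015,0.03,0.02,0,0,0,1],
  [0.03,0.06,0.05,0,0,0,1],
  [0.045,0.085,0.085,0,0,0,1],
  [0.06,0.088,0.12,0,0,0,1],
  [0.065,0.088,0.148,0,0,0,1],
])

```text
time: 12.58
tool_pos: [542.3, -176.2, 30.7]
tcp_rot: [179.9, -0.1, 7.8]
ft_force: [-0.2, 0.4, 0.1]
finger_gap: -0.2
```

```bash
python3 mv.py 15 -142 28
```

```text
12.5833 gauge [ -17.5 -139.4] [ 542.3 -176.2   30.7] [ 1.799e+02 -1.000e-01  7.800e+00] F [-0.09  0.43] 0.13
(array([0.0325, 0.0025, 0.0027]), array([ 0.0018, -0.001 , -0.0006]))
```

Emit:
jog_arm([
  [0.006,0,0.002,0,0,0,1],
  [0.012,0,0.002,0,0,0,1],
  [0.017,0,0.002,0,0,0,1],
  [0.022,0,0.002,0,0,0,1],
  [0.024,0,0.002,0,0,0,1],
])

```text
time: 13.0
tool_pos: [567.5, -171.0, 33.8]
tcp_rot: [179.8, -0.3, 7.9]
ft_force: [-0.2, -0.1, -0.2]
finger_gap: 0.1
```

```bash
python3 mv.py; python3 - <<'E'
from h import *
s=r.snapshot("scene"); crop(s,200,170,350,280,5,"pics/s13.png")
E
```

```text
13.0 gauge [   8.2 -137.7] [ 567.5 -171.    33.8] [179.8  -0.3   7.9] F [-0.19 -0.03] -0.19
```

View pics/s13.png

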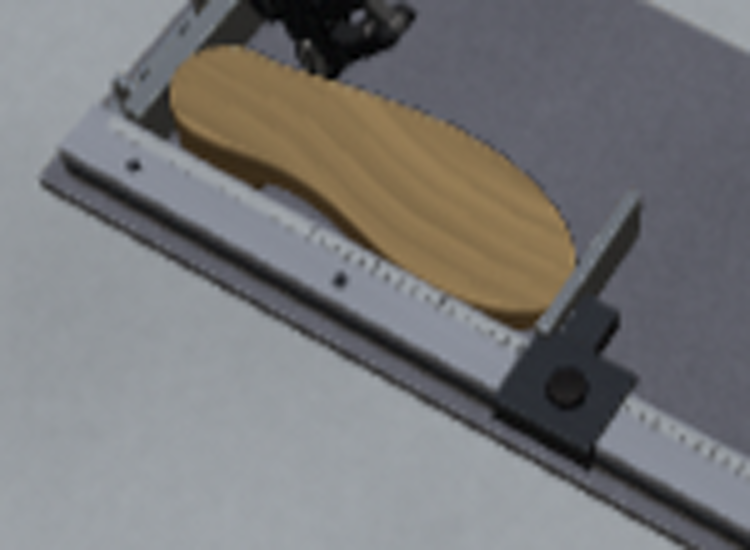

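No contact yet at x=8. The finger sits just short of the heel's outer edge, so I advance in small steps.

Emit:
jog_arm([
  [0.002,0,0.004,0,0,0,1],
  [0.004,0,0.004,0,0,0,1],
  [0.006,0,0.004,0,0,0,1],
  [0.006,0,0.004,0,0,0,1],
])

```text
time: 13.38
tool_pos: [570.9, -169.7, 26.6]
tcp_rot: [180.0, -0.0, 7.9]
ft_force: [-0.1, 0.3, 0.5]
finger_gap: -0.0
```

Emit:
jog_arm([
  [0.0015,0,0,0,0,0,1],
  [0.003,0,0,0,0,0,1],
  [0.003,0,0,0,0,0,1],
])

```text
time: 13.63
tool_pos: [573.7, -169.4, 26.5]
tcp_rot: [-180.0, 0.0, 7.9]
ft_force: [0.2, -0.9, -0.2]
finger_gap: -0.1
```

Emit:
jog_arm([
  [0.0015,0,0,0,0,0,1],
  [0.003,0,0,0,0,0,1],
  [0.003,0,0,0,0,0,1],
])

```text
time: 13.88
tool_pos: [576.7, -169.1, 26.5]
tcp_rot: [180.0, -0.0, 7.9]
ft_force: [-0.4, -0.6, -0.2]
finger_gap: -0.2
```

```bash
python3 mv.py
```

```text
13.8833 gauge [  17.6 -137.1] [ 576.7 -169.1   26.5] [180.   -0.    7.9] F [-0.49 -0.54] -0.18
```

Emit:
jog_arm([
  [0.001,0,0,0,0,0,1],
  [0.002,0,0,0,0,0,1],
  [0.002,0,0,0,0,0,1],
])

```text
time: 14.13
tool_pos: [578.3, -168.8, 26.4]
tcp_rot: [180.0, 0.0, 7.9]
ft_force: [-3.5, -1.4, 1.2]
finger_gap: -0.1
```

Emit:
jog_arm([
  [0.001,0,0,0,0,0,1],
  [0.002,0,0,0,0,0,1],
  [0.002,0,0,0,0,0,1],
])

```text
time: 14.38
tool_pos: [578.5, -168.8, 26.4]
tcp_rot: [-180.0, 0.3, 7.9]
ft_force: [-13.2, -3.8, 8.2]
finger_gap: -0.5
```

```bash
python3 mv.py; python3 - <<'E'
from h import *
s=r.snapshot("wrist"); cv2.imwrite("pics/w14.png",s["pixels"][:,:,::-1])
E
```

```text
14.3833 gauge [  19.4 -137. ] [ 578.5 -168.8   26.4] [-180.     0.3    7.9] F [-13.64  -2.01] 8.24
```

View pics/w14.png

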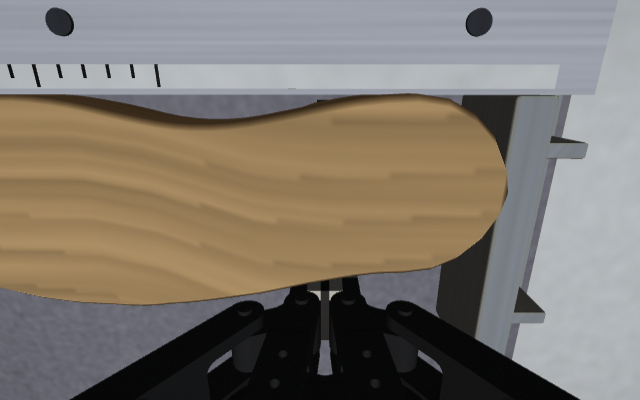

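The wrist view shows the heel side at the fence (seat at about 410,94) and the heel at the stop (505,190), with 14 N of press. Next the ball side: I back off, move to gauge y≈-40 and press there.

Emit:
jog_arm([
  [-0.01,0,0,0,0,0,1],
  [-0.03,0,0,0,0,0,1],
  [-0.045,-0.03,0,0,0,0,1],
  [-0.045,-0.065,0,0,0,0,1],
  [-0.045,-0.095,0,0,0,0,1],
])

```text
time: 14.85
tool_pos: [522.1, -79.3, 26.4]
tcp_rot: [-180.0, -0.0, 7.8]
ft_force: [0.8, -0.0, -0.5]
finger_gap: -0.4
```

Emit:
jog_arm([
  [0.005,0,0,0,0,0,1],
  [0.01,0,0,0,0,0,1],
  [0.012,0,0,0,0,0,1],
  [0.012,0,0,0,0,0,1],
])

```text
time: 15.18
tool_pos: [536.1, -79.5, 27.0]
tcp_rot: [180.0, -0.1, 7.9]
ft_force: [-0.5, 0.3, -0.3]
finger_gap: 0.1
```

```bash
python3 mv.py -5 -40 27
```

```text
15.1833 gauge [-10.5 -42.8] [536.1 -79.5  27. ] [ 1.8e+02 -1.0e-01  7.9e+00] F [-0.41  0.37] -0.29
(array([ 0.0055, -0.0028,  0.    ]), array([ 0.0006, -0.0015,  0.0015]))
```

Emit:
jog_arm([
  [0.0015,0,0,0,0,0,1],
  [0.003,0,0,0,0,0,1],
  [0.0045,0,0,0,0,0,1],
  [0.0045,0,0,0,0,0,1],
])

```text
time: 15.52
tool_pos: [539.6, -78.7, 26.5]
tcp_rot: [180.0, -0.0, 7.9]
ft_force: [-0.5, -0.6, 0.2]
finger_gap: -0.3
```

Emit:
jog_arm([
  [0.001,0,0,0,0,0,1],
  [0.002,0,0,0,0,0,1],
  [0.002,0,0,0,0,0,1],
])

```text
time: 15.77
tool_pos: [540.5, -78.2, 26.3]
tcp_rot: [-180.0, 0.1, 7.9]
ft_force: [-4.7, -1.0, 2.7]
finger_gap: 0.0
```

```bash
python3 mv.py -5 -40 27;  python3 - <<'E'
from h import *
s=r.snapshot("wrist"); cv2.imwrite("pics/w15.png",s["pixels"][:,:,::-1])
E
```

```text
15.7667 gauge [ -5.9 -42.1] [540.5 -78.2  26.3] [-1.8e+02  1.0e-01  7.9e+00] F [-4.82 -0.4 ] 2.73
(array([ 0.0009, -0.0021, -0.0007]), array([-0.    ,  0.0019,  0.0016]))
```

View pics/w15.png

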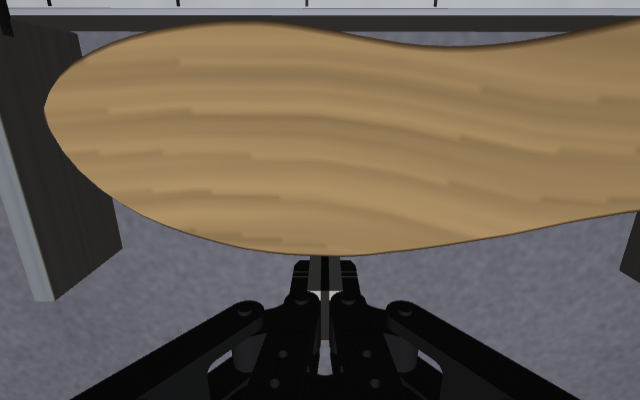

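Emit:
jog_arm([
  [0.001,0,0,0,0,0,1],
  [0.002,0,0,0,0,0,1],
  [0.002,0,0,0,0,0,1],
])

```text
time: 16.07
tool_pos: [540.6, -78.1, 26.2]
tcp_rot: [-180.0, 0.3, 7.9]
ft_force: [-14.8, -2.9, 12.0]
finger_gap: 0.1
```

Emit:
jog_arm([
  [-0.006,0,0,0,0,0,1],
  [-0.025,0,0,0,0,0,1],
  [-0.035,0,-0.035,0,0,0,1],
  [-0.035,0,-0.075,0,0,0,1],
  [-0.035,0,-0.115,0,0,0,1],
])

```text
time: 16.48
tool_pos: [507.0, -82.1, 141.7]
tcp_rot: [-179.9, 0.1, 7.9]
ft_force: [0.8, 0.1, -0.4]
finger_gap: 0.1
```

```bash
python3 mv.py 36 110 140
```

```text
16.4833 gauge [-39.7 -41.4] [507.  -82.1 141.7] [-1.799e+02  1.000e-01  7.900e+00] F [0.79 0.02] -0.45
(array([ 0.0759, -0.1513,  0.0017]), array([-0.0013,  0.002 ,  0.0013]))
```

Both the ball and the seat are firm against the fence. Now a final push of the slide.

Emit:
jog_arm([
  [0,-0.035,0,0,0,0,1],
  [0.01,-0.075,0,0,0,0,1],
  [0.025,-0.115,0,0,0,0,1],
  [0.045,-0.14,0,0,0,0,1],
  [0.065,-0.151,0,0,0,0,1],
])

```text
time: 16.9
tool_pos: [552.4, 80.0, 142.0]
tcp_rot: [-179.9, -0.1, 8.0]
ft_force: [0.6, -0.0, 1.3]
finger_gap: -0.3
```

Emit:
jog_arm([
  [0.01,0,0.02,0,0,0,1],
  [0.01,0,0.05,0,0,0,1],
  [0.01,0,0.08,0,0,0,1],
  [0.01,0,0.105,0,0,0,1],
  [0.01,0,0.112,0,0,0,1],
])

```text
time: 17.32
tool_pos: [558.8, 77.5, 24.7]
tcp_rot: [-179.9, 0.4, 7.9]
ft_force: [-1.1, 0.4, -1.4]
finger_gap: 0.1
```

```bash
python3 mv.py 37 84 31
```

```text
17.3167 gauge [ 33.3 109.7] [558.8  77.5  24.7] [-179.9    0.4    7.9] F [-1.    0.49] -1.42
(array([ 0.0036,  0.0257, -0.0063]), array([-0.0009,  0.0064,  0.0019]))
```

Emit:
jog_arm([
  [0,0.005,0,0,0,0,1],
  [0,0.01,0,0,0,0,1],
  [0,0.015,0,0,0,0,1],
  [0,0.02,0,0,0,0,1],
  [0,0.02,0,0,0,0,1],
])

```text
time: 17.73
tool_pos: [566.6, 56.3, 31.6]
tcp_rot: [180.0, -0.2, 7.8]
ft_force: [0.9, -0.1, -0.1]
finger_gap: 0.3
```

Emit:
jog_arm([
  [0,0.0015,0,0,0,0,1],
  [0,0.003,0,0,0,0,1],
  [0,0.0045,0,0,0,0,1],
  [0,0.0045,0,0,0,0,1],
])

```text
time: 18.07
tool_pos: [565.6, 53.0, 29.7]
tcp_rot: [180.0, -0.0, 7.9]
ft_force: [-0.3, -1.0, -0.0]
finger_gap: -0.0
```

```bash
python3 mv.py 37 82 31
```

```text
18.0667 gauge [36.7 84.4] [565.6  53.   29.7] [180.   -0.    7.9] F [-0.42 -0.91] -0.0
(array([ 0.0003,  0.0024, -0.0013]), array([ 0.0001, -0.0002,  0.0016]))
```

Emit:
jog_arm([
  [0,0.001,0,0,0,0,1],
  [0,0.002,0,0,0,0,1],
  [0,0.003,0,0,0,0,1],
  [0,0.003,0,0,0,0,1],
])

```text
time: 18.4
tool_pos: [565.6, 51.7, 29.5]
tcp_rot: [-179.9, 0.0, 7.9]
ft_force: [-2.2, 8.3, 1.4]
finger_gap: 0.1
```

```bash
python3 mv.py 37 82 31
```

```text
18.4 gauge [36.6 83.2] [565.6  51.7  29.5] [-179.9    0.     7.9] F [-1.04  8.49] 1.44
(array([ 0.0004,  0.0011, -0.0015]), array([-0.0024,  0.0002,  0.0019]))
```

It is firm at the same place as before (y≈83). I add a little more, then retreat straight back and up, and inspect.

Emit:
jog_arm([
  [0,0.001,0,0,0,0,1],
  [0,0.001,0,0,0,0,1],
  [0,0.001,0,0,0,0,1],
])

```text
time: 18.65
tool_pos: [565.6, 51.6, 29.5]
tcp_rot: [-179.8, 0.0, 7.9]
ft_force: [-1.1, 11.9, 2.7]
finger_gap: -0.1
```

Emit:
jog_arm([
  [0,-0.006,0,0,0,0,1],
  [0,-0.025,0,0,0,0,1],
  [0,-0.03,-0.035,0,0,0,1],
  [0,-0.03,-0.075,0,0,0,1],
  [0,-0.03,-0.11,0,0,0,1],
])

```text
time: 19.07
tool_pos: [561.1, 79.4, 140.5]
tcp_rot: [180.0, 0.1, 7.9]
ft_force: [1.0, -0.1, 1.0]
finger_gap: -0.0
```

Emit:
jog_arm([
  [0,0.035,-0.02,0,0,0,1],
  [0,0.075,-0.04,0,0,0,1],
  [0,0.11,-0.06,0,0,0,1],
  [0.01,0.13,-0.07,0,0,0,1],
  [0.01,0.13,-0.07,0,0,0,1],
])

```text
time: 19.48
tool_pos: [592.5, -53.2, 213.5]
tcp_rot: [179.8, -0.4, 7.7]
ft_force: [1.6, -0.6, 0.1]
finger_gap: 0.5
```

```bash
python3 mv.py;  python3 - <<'E'
from h import *
s=r.snapshot("wrist"); cv2.imwrite("pics/w16.png",s["pixels"][:,:,::-1]);print(s["origin"],s["attitude"])
E
```

```text
19.4833 gauge [ 49.  -24.4] [592.5 -53.2 213.5] [179.8  -0.4   7.7] F [ 1.52 -0.77] 0.08
[671.75984946 -42.52783093 356.30819929] [162.16158833  -0.23158987 -82.3334695 ]
```

View pics/w16.png

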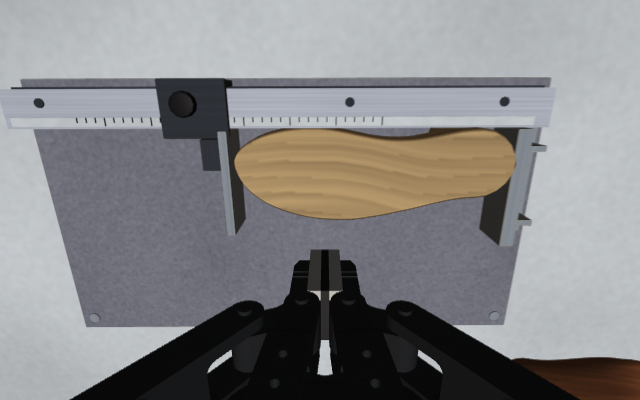

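The sole sits between blade and stop along the fence. For gap checks I bring the camera inside the fence face and closer, at the toe/ball first and then the heel.

```bash
python3 mv.py 0 20 130
```

```text
19.5333 gauge [ 48. -22.] [591.2 -51.  211.5] [179.9  -0.2   7.7] F [-0.17 -0.13] -0.61
(array([-0.0483, -0.0421,  0.0813]), array([ 0.0017, -0.0034, -0.0016]))
```

Emit:
jog_arm([
  [-0.02,-0.015,0.02,0,0,0,1],
  [-0.04,-0.03,0.04,0,0,0,1],
  [-0.05,-0.045,0.06,0,0,0,1],
  [-0.05,-0.045,0.075,0,0,0,1],
  [-0.05,-0.045,0.075,0,0,0,1],
])

```text
time: 19.95
tool_pos: [529.9, -8.8, 129.6]
tcp_rot: [-179.9, 0.4, 8.0]
ft_force: [0.2, 0.4, -0.6]
finger_gap: 0.2
```

```bash
python3 - <<'E'
from h import *
s=r.snapshot("wrist"); cv2.imwrite("pics/w17.png",s["pixels"][:,:,::-1]);print(s["origin"],s["attitude"])
E
python3 mv.py 0 -150 130
```

```text
[611.1372701    1.71095741 271.31892398] [ 1.61373489e+02  1.10835362e-01 -8.19968145e+01]
20.0 gauge [-5.5 27.2] [531.5  -9.5 131.9] [-179.9    0.3    8. ] F [0.29 0.44] -0.67
(array([0.005 , 0.1772, 0.0016]), array([-0.0013,  0.005 ,  0.0032]))
```

View pics/w17.png

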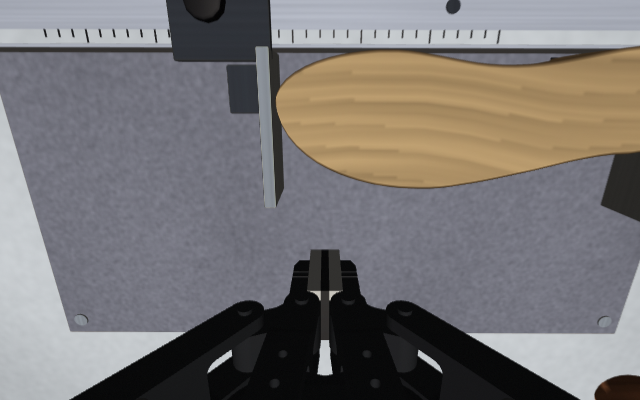

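At the toe, the sole's edge (276,103) overlaps the blade's inner face with no board showing between, and the ball (about 385,48) meets the fence. Now the heel end.

Emit:
jog_arm([
  [0,0.035,0,0,0,0,1],
  [0,0.07,0,0,0,0,1],
  [0,0.105,0,0,0,0,1],
  [0,0.13,0,0,0,0,1],
  [0,0.13,0,0,0,0,1],
])

```text
time: 20.42
tool_pos: [553.1, -144.4, 136.2]
tcp_rot: [179.8, -0.1, 7.7]
ft_force: [0.6, 0.1, 0.6]
finger_gap: 0.0
```

```bash
python3 - <<'E'
from h import *
s=r.snapshot("wrist"); cv2.imwrite("pics/w18.png",s["pixels"][:,:,::-1]);crop(s,300,0,640,240,2.3,"pics/w18c.png")
s2=cv2.imread("pics/w17.png")[0:130,180:520];cv2.imwrite("pics/w17c.png",cv2.resize(s2,None,fx=2.3,fy=2.3,interpolation=cv2.INTER_CUBIC));print(s["origin"],s["attitude"])
E
```

```text
[ 632.97126794 -133.72386862  278.64506335] [161.92434254  -0.1824865  -82.30385634]
```

View pics/w18c.png

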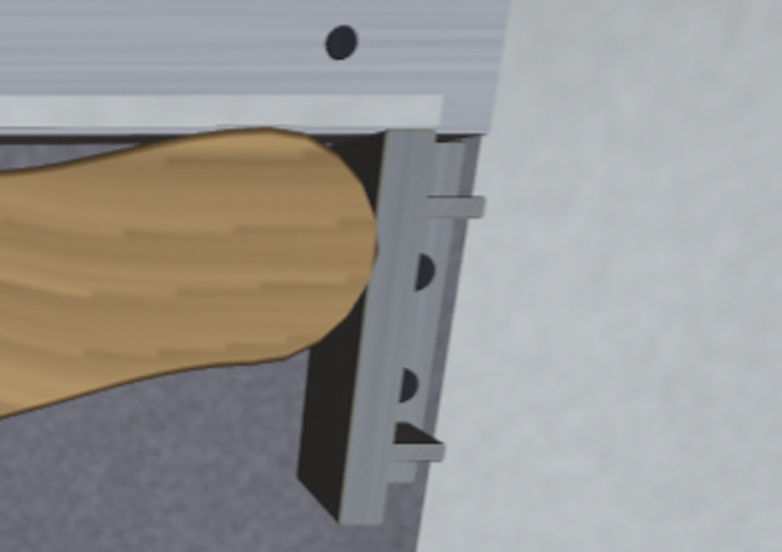

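View pics/w17c.png

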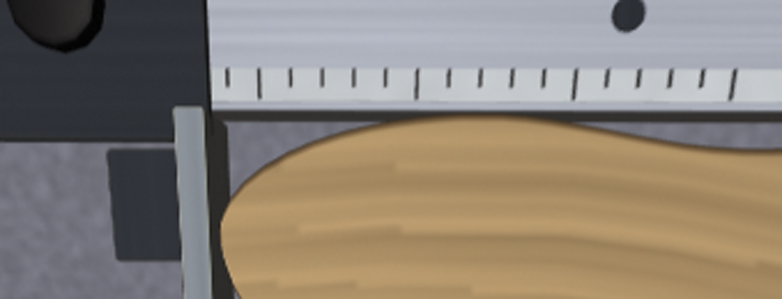

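At the heel, the seat meets the fence edge (crop 265,128) and the rounded heel meets the stop (377,240). At the toe and ball, the sole edges fall within the blade and fence face strips at the right heights (about 36 and 33 mm), so there is no visible gap. I withdraw the hand and take a last look.

Emit:
jog_arm([
  [0,0,-0.035,0,0,0,1],
  [-0.02,0,-0.07,0,0,0,1],
  [-0.05,0,-0.1,0,0,0,1],
  [-0.08,0,-0.12,0,0,0,1],
  [-0.1,0,-0.13,0,0,0,1],
])

```text
time: 20.88
tool_pos: [452.6, -153.0, 269.2]
tcp_rot: [179.8, -0.3, 8.0]
ft_force: [-0.5, -0.3, 0.9]
finger_gap: 0.0
```

Emit:
jog_arm([
  [0,0,0,0,0,0,1],
  [0,0,0,0,0,0,1],
  [0,0,0,0,0,0,1],
])

```text
time: 21.13
tool_pos: [453.3, -152.6, 264.6]
tcp_rot: [-180.0, -0.0, 7.9]
ft_force: [-0.3, -0.8, -0.2]
finger_gap: 0.6
```

```bash
python3 - <<'E'
from h import *
t=r.snapshot("scene")
a=cv2.imread("pics/scene0.png");b=t["pixels"][:,:,::-1]
d=cv2.absdiff(a,b).max(2)
for n,(x0,y0,x1,y1) in dict(mate=(455,235,555,315),hammer=(395,305,470,400),jar=(155,130,195,170),last=(215,75,285,128)).items(): print(n,d[y0:y1,x0:x1].max(),(d[y0:y1,x0:x1]>40).sum())
cv2.imwrite("pics/end.png",b)
E
```

```text
mate 6 0
hammer 6 0
jar 6 0
last 152 279
```

View pics/end.png

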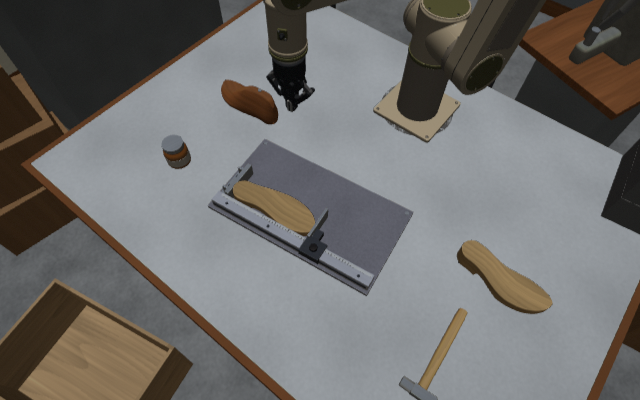

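The final view shows the sole seated on the gauge and the other objects where they were. The pixel difference near the last is the gripper inside its box; the last itself still spans (222,82)-(278,122). I hand in.

```bash
python3 -c "
from bench import r
print(r.hand_in())"
```

```text
the job is handed in; nothing more can be done
None
```

The sole is set on the gauge: inner side along the fence, heel against the stop, and the toe slide pushed up to the toe. The job took about 21 s and I've handed it in.

- **How it was done:** With shut fingertips I pushed the sole to the fence at the ball, then at the heel. I then pushed the slide's blade against the toe until the heel met the stop. Pushing along had seemed to ease the heel off the fence, so I pressed heel and ball to the fence again (about 14 N at each), gave the slide a last push (12 N) and took the hand away.
- **Last checks:** Close wrist-camera views showed no gap at fence, heel or toe. The slide's last push stopped within 0.2 mm of where it had stopped before. The camera is only good to about 2 mm, so the contact forces are the stronger evidence that nothing is open.
- **Other things on the bench:** The mate, hammer and jar showed no change in the scene picture. The picture comparison failed for the last because the gripper was in that part of the view, so I judged by eye that it had not moved.
- **One push that stalled:** The first push, at mid-length, stopped at about 35 N along with 25 N of downward press on the fingertips. I moved the push point towards the heel, and it went easily from there.

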